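Load a glass chip and clamp it evenly with two jack screws

ROBOT

A 6-joint arm with a two-finger parallel gripper is mounted at the origin on a cart in front of the work surface, level with it; the furniture and walls round the work are solid. World frame = base frame: x ahead of the robot, y to its left, z up, the work surface at z = 0. Lengths are in mm, angles in rad, forces in N, time in s.
With the tool pointing down it reaches from about 300 to 850 mm from the base axis. Payload 4.2 kg.
Tool frame: the origin (TCP) lies at the very end of the fingers, on their centre line; the grasp point (between the pads) lies 19 mm behind it; z points along the fingers, y is the direction in which the jaws open and shut (so a half turn about z gives the same grasp; the last joint's range is limited). The gripper opens to 91 mm and grips with 3 to 60 N. Pads are 32 mm wide; open, the fingers measure 118 mm over their backs; the gripper's body (76 mm by 178 mm) begins 60 mm behind the grasp point.
Start: joints at [1.217, 0.32, 1.565, -0, 1.257, -0.02], TCP at [188.394, 543.28, 190.476] pointing down, gripper open.
Joint ranges: [-3.11, 3.11], [-0.84, 2.01], [0.21, 2.61], [-1.34, 4.49], [0.05, 2.63], [-2.56, 2.56]. Speed limits (rad/s): [2.57, 2.57, 3.14, 3.14, 3.14, 3.14].

INTERFACE

Orientations are given as a unit quaternion [w, x, y, z].
In Python, from plant import status, cams, job gives the robot as it stands.
- The arm moves only by the tool step_arm, never from a script. Its argument "motion" is a list of rows, each a list of 5 numbers: the opening, from 0 (shut) to 1 (fully open), then the shift along the tool's x, y, z in cm, then the turn about the tool's z in degrees. In form: [[jaw, tx, ty, tz, yaw], ...]. A call has 1 to 20 rows; each row is the pose to reach, as a shift and turn from the pose commanded when the call began, along the tool's axes at that moment; what a row does not reach only later rows make up. A row lasts 1/10 s, in which the tool goes at most 50 mm and 8.59 degrees, less where a joint would pass 70% of its speed; a pose out of reach is approached as far as the arm can. A call with a gripper value outside its range is refused whole. The fingers move at their own pace and stop on an object; "grip_force" is the grip in N (left out, the last holds). Time passes only in rows, so rows that repeat a pose let the fingers close. It gives the time, the measured TCP pose, the force and the opening at its end, in the units of the state.
- status.get_obs(): the state, without advancing time (a new reading comes with each control period).
- cams.grab_frame(name): name is "scene" or "top" or "wrist"; returns a dict with "frame" (384x512x3 uint8, blue, green, red), "camera_matrix" (3x3 intrinsics, pixels), "position" and "rotation" of the camera in the world. Camera axes: x right, y down, z forward; pixel columns grow to the right and rows downward; lengths in mm; the calibration is good to about 2 mm. A picture is of the moment at which its call begins. There is no depth.
- job.sign_off(): hands the job in, once; it reports no verdict.
The state is a dict: "time_s": time; "joints": joint angles; "qd": joint speeds; "tau": joint torques, N m; "ee_pos": TCP position; "eef_rot": TCP orientation; "force": force on the tool from outside, world axes, zero at the start; "torque": the same for the moment, N m; "gripper_width": finger opening in mm.
Only numpy, scipy, OpenCV 4.12 (cv2) and the standard library are available. Lean on these libraries where they do the work, as an engineer would, in place of code of your own. Each camera call takes 0.05 s, during which the arm holds its last target. There are 200 camera calls.

TASK

Push the blue chip carrier gently home against the rear stops of the clamp station, then wind the clamp bar down onto the glass chip by turning the two black knobs clockwise, a little on each in turn so that the bar stays level, until both knobs are finger-tight and both rubber ports press firmly and about equally on the chip. A cocked bar or an overtightened knob cracks the chip; leave the other things on the bench where they are.

Things in the scene. Friction and masses are not known exactly. Their poses are not given: they have to be found in the camera images.
- clamp_station: dark anodised base, 150 mm (x) by 196 mm (y) by 16 mm high, fixed to the bench; origin at the centre of its underside, x points away from the robot along the way the carrier slides in, y to the left, z up. Two aluminium side rails (inner faces at y = +-43.5 mm, tops at z = 34 mm) guide the carrier; two stop blocks close the rear of the channel (faces at x = 35 mm). The clamp bar crosses at x = 15 mm
- chip_carrier: loose blue plastic carrier, 80 mm (x) by 84 mm (y) by 10 mm, 0.25 kg, carrying a flat glass chip; it lies between the side rails, at first drawn out towards the robot. Origin at the centre of its underside; x points to the stops. Home: its rear edge (40 mm ahead of the origin) touches the stop blocks, so the origin is at x = -5 mm of the station
- carrier_tab (a point): centre of the carrier's upright finger tab, 34 mm in front of the carrier's origin and 22 mm above its underside; the tab is 10 mm along x, 36 mm wide along y, and reaches from 12 mm below (the deck) to 14 mm above this point. Closed fingertips fit in front of it, 8 to 10 mm above the deck. Pushing its front face with 2 to 6 N slides the carrier in, until the force rises at the stops
- clamp_bar: aluminium bar, 30 mm (x) by 176 mm (y) by 12 mm, origin at its centre. Two vertical jack screws 72 mm left and right of its centre move its ends. Its z axis shows its tilt: beyond 0.03 rad the bar is cocked and the chip cracks. Under it, 30 mm left and right of its centre, two stiff sprung rubber ports, lower faces about 17 mm below its centre (shimmed, up to 1.5 mm either way)
- knob_left_top (a point): centre of the top face of the left (+y) black round knob, 38 mm in diameter; straight grip band 2 to 25 mm below it; the bar is 34 mm or more below. Clockwise from above lowers the left end of the bar 2.5 mm per rad; 0.8 to 2.9 rad needed. Drag 0.35 N m; stays where left. When the ports meet the chip (felt, not seen) the torque climbs 0.25 N m per rad; finger-tight is 0.15 to 0.25 above the drag, 0.45 cracks the chip
- knob_right_top (a point): the same for the right (-y) knob and the right end of the bar; turning one knob also loads the other. A hand that stops and springs back a little feels the drag the other way round: then it reads drag minus load, and finger-tight shows as a fall of 0.15 to 0.25
- dropper_oil: small white dropper bottle with a yellow cap, 28 mm in diameter, 70 mm tall; origin at the centre of its underside; a bystander
- cal_vial: small white vial with a purple cap, 26 mm in diameter, 46 mm tall; origin at the centre of its underside; a bystander
- bench_timer: flat white bench timer, 66 by 66 by 18 mm; origin at the centre of its underside; a bystander
- rear_stop: the two aluminium stop blocks at the rear of the channel, 20 mm wide and 18 mm high each, 56 mm apart; origin between them at the foot, 6 mm behind their front faces. More than 60 N against them is too rough

How it is judged (in metres and radians):
On the way:
1. the carrier is home against the stops while the ports are still off the chip (x of chip_carrier in the frame of clamp_station above -0.007 m and contact force between each of port_left_c0, port_right_c0 and chip_carrier below 1 N), for 0.2 s.
At the end, for the whole second after the job is handed in: the carrier is home within 2 mm of the stops, each port presses on the chip with 45 to 130 N, the bar is level within 0.015 rad (x of chip_carrier in the frame of clamp_station above -0.007 m and contact force between port_left_c0 and chip_carrier between 45 and 130 N and contact force between port_right_c0 and chip_carrier between 45 and 130 N and angle between the z axis of clamp_bar and the z axis of clamp_station, either way round below 0.015 rad); the robot touches nothing.
It fails at once if the bar is cocked by more than 0.03 rad (angle between the z axis of clamp_bar and the z axis of clamp_station, either way round above 0.03 rad).
It fails at once if a port presses on the chip with more than 190 N and cracks it (contact force between any of port_left_c0, port_right_c0 and chip_carrier above 190 N).
It fails at once if the carrier is rammed against the stops with more than 60 N (contact force between chip_carrier and rear_stop above 60 N).
It fails at once if a bystander is moved by more than 15 mm or tipped (distance of any of dropper_oil, cal_vial, bench_timer from where it was at the start of the episode above 0.015 m or angle between any of dropper_oil, cal_vial's own z axis and vertical above 0.5 rad).
It also fails if it takes over 72 s, if anything falls off the work surface, if the arm or the gripper's body presses on something with over 40 N, if the wrist force passes 120 N, or if a joint passes its speed limit or range.

## Working session

There is one attempt and no reset: what is moved stays moved. The work goes in short steps, Python scripts to look and compute and a tool call to move; the robot and the scene stay as the last step left them, time stands still between calls to the robot, and variables do not carry over. Pictures are saved under pics/ and viewed, about 8 in all and at most 12, crops included, and the job is handed in when it is done.

Besides the shell and the picture viewer there is one more tool, called as a command line: name --pt "numbers of a row" for each row, then --argument value for the rest. step_arm: Moves the arm, as the interface text tells. Its arguments: {"type":"object","properties":{"motion":{"type":"array"},"grip_force":{"type":"number"}},"required":["motion"]}

```bash
ls; mkdir -p pics; cat > h.py <<'E'
import numpy as np, cv2
from plant import status, cams, job
def grab(n,save=None):
    d=cams.grab_frame(n)
    if save: cv2.imwrite(f'pics/{save}.png',d['frame'])
    return d
def ray(d,u,v):
    K=np.array(d['camera_matrix']);R=np.array(d['rotation'])
    r=R@np.linalg.solve(K,np.array([u,v,1.]));return np.array(d['position'],float),r/np.linalg.norm(r)
def onz(d,u,v,z):
    p,r=ray(d,u,v);return p+r*(z-p[2])/r[2]
def tri(d1,a,d2,b):
    p,r=ray(d1,*a);q,s=ray(d2,*b)
    t=np.linalg.lstsq(np.c_[r,-s],q-p,rcond=None)[0]
    x,y=p+r*t[0],q+s*t[1];return (x+y)/2,np.linalg.norm(x-y)
E
python3 - <<'E'
from h import *
a=grab('scene');b=grab('top')
cv2.imwrite('pics/s.png',a['frame']);cv2.imwrite('pics/t.png',b['frame'])
import pickle;pickle.dump((a,b),open('v0.pkl','wb'))
for d in(a,b):print(d['position'],np.round(d['rotation'],3).tolist(),d['camera_matrix'][0])
print(status.get_obs())
E
```

```text
pics
[ 261.30599616 -605.59000442  599.71414007] [-0.428, 0.873, -0.206, 0.114] [360.32098723   0.         253.43572074]
[391.93446836   9.19297107 975.21288884] [0.074, -0.693, 0.713, -0.072] [358.21829076   0.         263.92787785]
{'time_s': 0.1, 'joints': array([ 1.21698473e+00,  3.20198884e-01,  1.56557203e+00, -4.51665150e-07,
        1.25742915e+00, -2.00552208e-02]), 'qd': array([ 0.00059169, -0.00130089, -0.00314496,  0.00106324,  0.00063855,
        0.00126163]), 'tau': array([-3.43269330e-04, -4.13332629e+01, -2.32511812e+01,  7.28770229e-02,
        4.21249657e-02, -7.64107676e-05]), 'ee_pos': array([188.21899483, 542.78058996, 189.71528804]), 'eef_rot': array([-1.49155253e-04,  1.66104598e-01,  9.86107812e-01, -7.89745726e-04]), 'force': array([0.40805368, 0.63827446, 0.81889486]), 'torque': array([-0.03022948, -0.00646685, -0.00299366]), 'gripper_width': 90.99967554148567}
```

View pics/s.png

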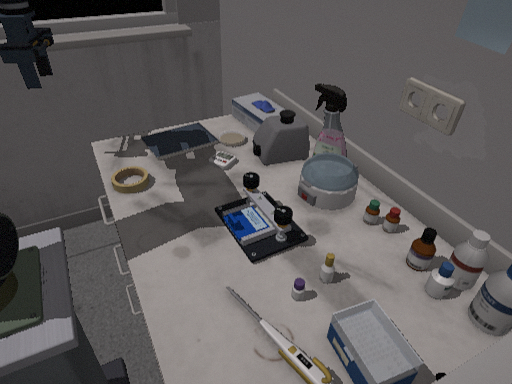

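View pics/t.png

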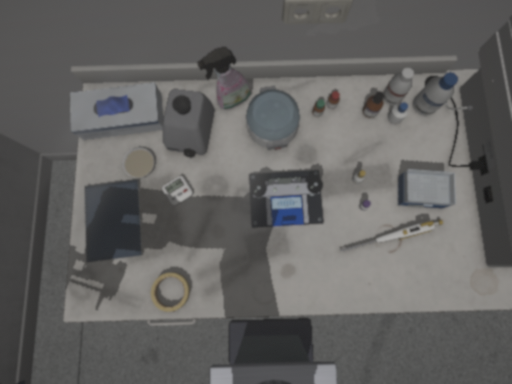

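The scene view shows the station with its knobs near (251,180) and (283,214). In the top view the station is around (287,198), with the vial and dropper to its right and the timer to its left. I'll zoom in on both.

```bash
python3 - <<'E'
from h import *
import pickle
a,b=pickle.load(open('v0.pkl','rb'))
A=cv2.resize(a['frame'][160:265,205:315],None,fx=5,fy=5,interpolation=cv2.INTER_CUBIC)
B=cv2.resize(b['frame'][160:235,240:330],None,fx=6,fy=6,interpolation=cv2.INTER_CUBIC)
A=cv2.convertScaleAbs(A,alpha=1.2,beta=20);B=cv2.convertScaleAbs(B,alpha=1.5,beta=20)
cv2.imwrite('pics/s2.png',A);cv2.imwrite('pics/t2.png',B)
E
```

```text
(no output)
```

View pics/s2.png

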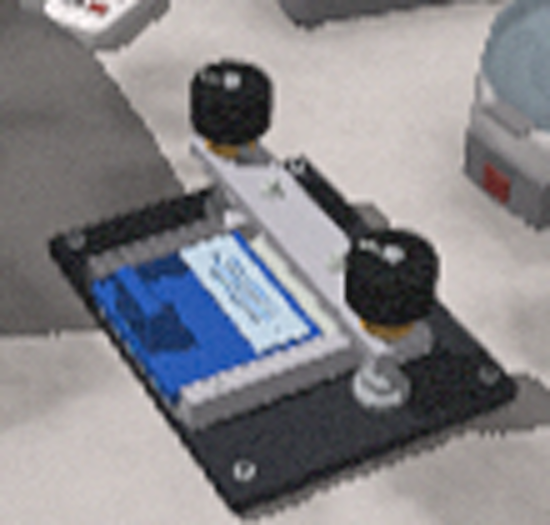

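View pics/t2.png

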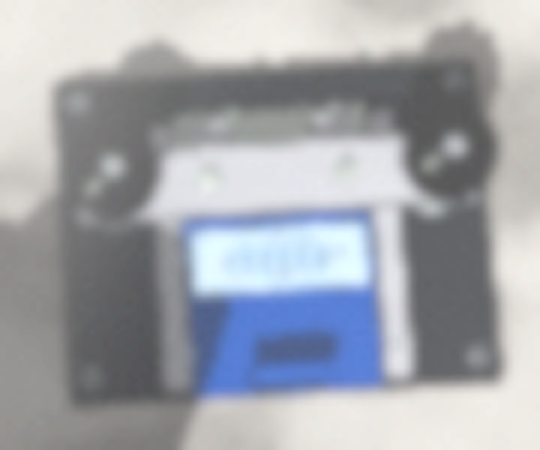

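The crops show base corners at about (58,85), (475,62), (500,378) and (72,405) in the top crop. The knob tops carry bright highlights, and the tab is at crop (295,348). The rotation turns out to be a quaternion, so I'll fix the ray helper.

```bash
python3 - <<'E'
s=open('h.py').read()
s=s.replace("R=np.array(d['rotation'])","R=Rot.from_quat(np.roll(d['rotation'],-1)).as_matrix()").replace("import numpy","from scipy.spatial.transform import Rotation as Rot\nimport numpy",1)
open('h.py','w').write(s)
E
python3 - <<'E'
from h import *
import pickle
a,b=pickle.load(open('v0.pkl','rb'))
T=lambda u,v:(u/6+240,v/6+160)
S=lambda u,v:(u/5+205,v/5+160)
for c in[(58,85),(475,62),(500,378),(72,405)]:print('corner',onz(b,*T(*c),16).round(1))
print('tab',onz(b,*T(295,348),35).round(1))
# knob outlines: dark blobs, centre of top face approx
print('L',tri(a,S(231,82),b,T(112,172)));print('R',tri(a,S(392,255),b,T(452,148)))
for c in[(182,218),(375,210),(380,385),(200,398)]:print('carrier',onz(b,*T(*c),26).round(1))
w=cams.grab_frame('wrist');print(w['position'],w['rotation'],w['camera_matrix'])
print(Rot.from_quat(np.roll(w['rotation'],-1)).as_matrix().round(2));o=status.get_obs();print(Rot.from_quat(np.roll(o['eef_rot'],-1)).as_matrix().round(3))
E
```

```text
corner [644.9  46.3  16. ]
corner [ 650.2 -146.3   16. ]
corner [ 503.7 -148.7   16. ]
corner [497.1  43.   16. ]
tab [517.3 -56.3  35. ]
L (array([587.03373822,  20.63635882,  98.72493724]), np.float64(4.356704772896222))
R (array([ 592.58389032, -121.70911856,   98.0669047 ]), np.float64(2.8469820029424238))
carrier [578.8  -8.6  26. ]
carrier [580.  -95.6  26. ]
carrier [501.  -93.8  26. ]
carrier [497.5 -14.   26. ]
[114.52785235 568.9435638  383.99137398] [0.11344864 0.80675664 0.5743564  0.07992403] [[270.79058458   0.         257.90053238]
 [  0.         270.79058458 189.48793849]
 [  0.           0.           1.        ]]
[[ 0.33  0.91  0.26]
 [ 0.94 -0.31 -0.09]
 [-0.    0.27 -0.96]]
[[-0.945  0.328 -0.   ]
 [ 0.328  0.945 -0.001]
 [ 0.    -0.001 -1.   ]]
```

Coarse fix: the station centre is about (574,-51) with a yaw of about 0.025 rad. I'll move the wrist camera above it with the jaws shut.

step_arm --pt "0 -64.2 -41 -1 -20.6" --pt "0 -64.2 -41 -1 -20.6" --pt "0 -64.2 -41 -1 -20.6" --pt "0 -64.2 -41 -1 -20.6" --pt "0 -64.2 -41 -1 -20.6" --pt "0 -64.2 -41 -1 -20.6" --pt "0 -64.2 -41 -1 -20.6" --pt "0 -64.2 -41 -1 -20.6" --pt "0 -64.2 -41 -1 -20.6" --pt "0 -64.2 -41 -1 -20.6" --pt "0 -64.2 -41 -1 -20.6" --pt "0 -64.2 -41 -1 -20.6" --pt "0 -64.2 -41 -1 -20.6" --pt "0 -64.2 -41 -1 -20.6" --pt "0 -64.2 -41 -1 -20.6" --pt "0 -64.2 -41 -1 -20.6" --pt "0 -64.2 -41 -1 -20.6" --pt "0 -64.2 -41 -1 -20.6" --pt "0 -64.2 -41 -1 -20.6" --grip_force 20

```text
time_s: 2.05
ee_pos: [659.8, -53.2, 200.4]
eef_rot: [-0.0, -0.013, 1.0, 0.0]
force: [-0.3, 0.8, 0.5]
gripper_width: 0.4
```

```bash
python3 - <<'E'
from h import *
import pickle
w=grab('wrist','w1');pickle.dump(w,open('w1.pkl','wb'))
o=status.get_obs();print(o['ee_pos'],o['eef_rot'],o['joints'],o['torque'],o['force'],o['time_s'])
print(Rot.from_quat(np.roll(o['eef_rot'],-1)).as_matrix().round(3))
E
```

```text
[659.85164257 -53.05278143 200.70653119] [-1.44628384e-04 -1.36195393e-02  9.99907213e-01  2.28480668e-04] [-9.78304418e-02  4.54114244e-01  1.32836757e+00  4.31557688e-04
  1.35944914e+00 -1.69595729e+00] [0.01215599 0.03275357 0.02113359] [ 0.6150427   0.22136314 -0.9327962 ] 2.1
[[-1.    -0.027 -0.   ]
 [-0.027  1.     0.   ]
 [ 0.     0.    -1.   ]]
```

View pics/w1.png

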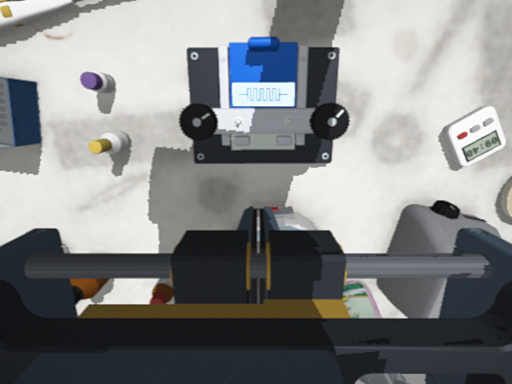

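The wrist view shows the right knob at about (198,122), the left knob at (331,121), the tab at (263,43) and the station squarely aligned. I'll take a second wrist view for parallax, on the way to the front.

step_arm --pt "0 4 6 0 0" --pt "0 4 6 0 0" --pt "0 4 6 0 0" --pt "0 4 6 0 0"

```text
time_s: 2.5
ee_pos: [619.0, 5.3, 201.2]
eef_rot: [0.001, -0.014, 1.0, -0.0]
force: [0.3, 0.6, 0.5]
gripper_width: 0.3
```

```bash
python3 - <<'E'
from h import *
import pickle
w1=pickle.load(open('w1.pkl','rb'));w2=grab('wrist','w2');pickle.dump(w2,open('w2.pkl','wb'))
crops=[]
for w in(w1,w2):
    f=w['frame']
    # blue carrier
    hsv=cv2.cvtColor(f,cv2.COLOR_BGR2HSV)
    m=cv2.inRange(hsv,(100,150,60),(125,255,255)); 
    n,l,st,c=cv2.connectedComponentsWithStats(m);i=[k for k in range(1,n) if st[k,4]>100]
    print('blue',[(st[k].tolist(),c[k].round(1).tolist()) for k in i])
    cs,_=cv2.findContours(cv2.inRange(cv2.cvtColor(f,cv2.COLOR_BGR2GRAY),0,45),cv2.RETR_EXTERNAL,cv2.CHAIN_APPROX_NONE)
    g=cv2.resize(cv2.cvtColor(f,cv2.COLOR_BGR2GRAY),None,fx=4,fy=4,interpolation=cv2.INTER_CUBIC)
    c=cv2.HoughCircles(g,cv2.HOUGH_GRADIENT,1.5,60,param1=120,param2=30,minRadius=55,maxRadius=90)
    print('circ',(c[0]/4).round(1).tolist()[:8])
    x=f[30:210,120:380];crops.append(x)
cv2.imwrite('pics/c.png',cv2.resize(np.vstack([crops[0][0:145],crops[1][0:180]]),None,fx=1.84,fy=1.84,interpolation=cv2.INTER_CUBIC)) 
print(w2['position'],w1['position'])
E
```

```text
blue [([229, 37, 69, 71, 2817], [262.3, 61.1]), ([8, 79, 32, 66, 1039], [25.5, 111.4])]
circ [[198.60000610351562, 120.5999984741211, 19.299999237060547], [328.70001220703125, 120.19999694824219, 20.200000762939453], [470.3999938964844, 137.39999389648438, 22.299999237060547], [443.1000061035156, 221.10000610351562, 19.799999237060547], [206.8000030517578, 97.30000305175781, 21.799999237060547], [312.6000061035156, 146.10000610351562, 17.299999237060547]]
blue [([183, 75, 67, 66, 2614], [216.3, 97.2]), ([0, 119, 6, 51, 140], [1.9, 151.2])]
circ [[422.79998779296875, 162.89999389648438, 20.600000381469727], [149.10000610351562, 156.1999969482422, 19.799999237060547], [440.3999938964844, 158.39999389648438, 21.399999618530273], [280.70001220703125, 170.10000610351562, 21.399999618530273]]
[540.60052853   3.66157734 395.37910376] [581.86236234 -54.99257516 394.79960833]
```

View pics/c.png

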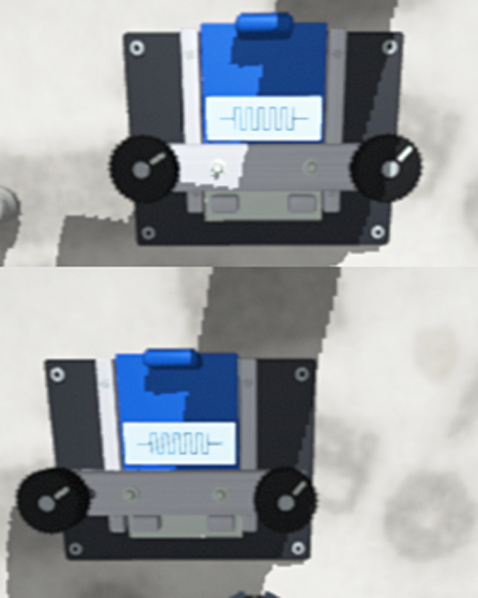

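The knob hubs show as grey dots: right (141,169) and left (390,168) in the upper crop, right (47,502) and left (285,502) in the lower. The tab top is at (263,20) and (172,356). Next I'll triangulate.

```bash
python3 - <<'E'
from h import *
import pickle
w1,w2=[pickle.load(open(f'w{i}.pkl','rb')) for i in(1,2)]
A=lambda p:(p[0]/1.84+120-.2,p[1]/1.84+30-.2)
B=lambda p:(p[0]/1.84+120-.2,(p[1]-266.8)/1.84+30-.2)
P={}
for n,p,q in[('R',(141,169),(47,502)),('L',(390,168),(285,502)),('tabtop',(263,20),(172,356)),('tabfrontedge',(263,13),(170,350)),
 ('chipTL',(206,96),(124,423)),('chipTR',(323,96),(237,423)),('screwTL',(137,47),(58,374)),('screwTR',(389,47),(302,374)),('screwBL',(148,232),(76,549)),('screwBR',(377,232),(297,548)),('bolt1',(217,168),(129,494)),('bolt2',(311,168),(219,494)),('carrL',(200,23),(116,354)),('carrR',(327,23),(238,354))]:
    x,e=tri(w1,A(p),w2,B(q));P[n]=x;print(n,x.round(1),round(e,1))
yaw=lambda a,b:np.arctan2(-(P[b]-P[a])[0],(P[b]-P[a])[1])
print('yaw',[round(float(yaw(a,b)),4) for a,b in[('R','L'),('screwTL','screwTR'),('screwBL','screwBR'),('bolt1','bolt2'),('carrL','carrR')]])
print('screw centre',np.mean([P[k] for k in P if k[:5]=='screw'],0).round(1))
E
```

```text
R [ 593.3 -120.3   96. ] 0.0
L [588.6  23.4 100.2] 0.2
tabtop [503.5 -50.9  50. ] 1.4
tabfrontedge [500.7 -51.2  55.1] 1.0
chipTL [546.6 -88.2  31.7] 0.9
chipTR [544.4  -8.6  31.9] 0.8
screwTL [ 514.7 -137.3   16.9] 0.4
screwTR [509.8  36.8  16.5] 0.3
screwBL [ 643.  -133.3   18.4] 1.1
screwBR [637.6  39.8  19.5] 0.3
bolt1 [592.4 -78.6  62.9] 0.5
bolt2 [590.6 -18.2  64.9] 0.8
carrL [501.2 -92.5  28.2] 0.9
carrR [499.2  -8.8  30.2] 0.5
yaw [0.0324, 0.0279, 0.0311, 0.0305, 0.0237]
screw centre [576.3 -48.5  17.8]
```

The measurements agree: the station is at (576,-48.7) with yaw 0.03, the knob tops are at z≈98, the tab's front face is at x≈500, and the carrier has about 31 mm to travel. I'll go in front of the tab and descend.

step_arm --pt "0 15 -5.35 0 0" --pt "0 15 -5.35 3 0" --pt "0 15 -5.35 6 0" --pt "0 15 -5.35 10 0" --pt "0 15 -5.35 14 0" --pt "0 15 -5.35 16.6 0" --pt "0 15 -5.35 16.6 0" --pt "0 15 -5.35 16.6 0"

```text
time_s: 3.35
ee_pos: [471.7, -53.4, 34.9]
eef_rot: [0.0, -0.013, 1.0, -0.0]
force: [0.5, -0.3, 1.0]
gripper_width: 0.2
```

step_arm --pt "0 -0.6 0 0 0" --pt "0 -1.1 0 0 0" --pt "0 -1.6 0 0 0" --pt "0 -2 0 0 0" --pt "0 -2.3 0 0 0" --pt "0 -2.6 0 0 0" --pt "0 -2.9 0 0 0" --pt "0 -3.2 0 0 0" --pt "0 -3.5 0 0 0" --pt "0 -3.5 0 0 0"

```text
time_s: 4.35
ee_pos: [506.6, -52.0, 34.5]
eef_rot: [0.001, -0.013, 1.0, -0.0]
force: [0.9, 0.4, 1.1]
gripper_width: 0.5
```

step_arm --pt "0 -0.3 0 0 0" --pt "0 -0.6 0 0 0"

```text
time_s: 4.55
ee_pos: [511.1, -51.7, 34.4]
eef_rot: [-0.001, -0.013, 1.0, 0.0]
force: [-3.0, -0.5, 2.8]
gripper_width: 0.3
```

step_arm --pt "0 -0.2 0 0 0" --pt "0 -0.3 0 0 0"

```text
time_s: 4.75
ee_pos: [514.8, -51.7, 34.4]
eef_rot: [0.0, -0.013, 1.0, 0.0]
force: [-2.5, 0.6, 4.7]
gripper_width: 0.7
```

step_arm --pt "0 -0.15 0 0 0" --pt "0 -0.15 0 0 0"

```text
time_s: 4.95
ee_pos: [516.0, -51.6, 34.4]
eef_rot: [-0.0, -0.013, 1.0, 0.0]
force: [-2.7, 0.7, 4.0]
gripper_width: 0.4
```

step_arm --pt "0 -0.15 0 0 0" --pt "0 -0.15 0 0 0"

```text
time_s: 5.15
ee_pos: [518.0, -51.6, 34.5]
eef_rot: [0.001, -0.013, 1.0, 0.0]
force: [-1.6, -0.2, 3.3]
gripper_width: 0.3
```

step_arm --pt "0 -0.15 0 0 0" --pt "0 -0.15 0 0 0"

```text
time_s: 5.35
ee_pos: [519.4, -51.6, 34.5]
eef_rot: [0.0, -0.013, 1.0, 0.0]
force: [-2.4, 1.2, 2.6]
gripper_width: 0.7
```

step_arm --pt "0 -0.15 0 0 0" --pt "0 -0.15 0 0 0"

```text
time_s: 5.55
ee_pos: [520.9, -51.5, 34.4]
eef_rot: [0.0, -0.013, 1.0, 0.0]
force: [-2.1, 0.2, 2.6]
gripper_width: 0.4
```

step_arm --pt "0 -0.1 0 0 0" --pt "0 -0.1 0 0 0"

```text
time_s: 5.75
ee_pos: [521.7, -51.5, 34.4]
eef_rot: [0.0, -0.013, 1.0, 0.0]
force: [-2.7, 0.0, 2.8]
gripper_width: 0.7
```

step_arm --pt "0 -0.1 0 0 0" --pt "0 -0.1 0 0 0"

```text
time_s: 5.95
ee_pos: [522.8, -51.5, 34.4]
eef_rot: [0.0, -0.013, 1.0, 0.0]
force: [-2.4, -0.4, 2.5]
gripper_width: 0.4
```

step_arm --pt "0 -0.1 0 0 0" --pt "0 -0.2 0 0 0" --pt "0 -0.2 0 0 0"

```text
time_s: 6.25
ee_pos: [525.1, -51.4, 34.4]
eef_rot: [0.001, -0.013, 1.0, 0.0]
force: [-1.4, 0.4, 2.4]
gripper_width: 0.5
```

step_arm --pt "0 -0.1 0 0 0" --pt "0 -0.2 0 0 0" --pt "0 -0.2 0 0 0"

```text
time_s: 6.55
ee_pos: [527.1, -51.4, 34.4]
eef_rot: [0.001, -0.013, 1.0, 0.0]
force: [-0.3, -0.1, 1.0]
gripper_width: 0.2
```

```bash
python3 - <<'E'
from h import *
a=grab('scene');x=cv2.resize(a['frame'][165:265,205:315],None,fx=5,fy=5,interpolation=cv2.INTER_CUBIC)
cv2.imwrite('pics/s3.png',x);o=status.get_obs();print(o['force'],o['ee_pos'])
E
```

```text
[-0.95224871 -0.50364482  0.59990999] [527.13999114 -51.39261202  34.43121863]
```

View pics/s3.png

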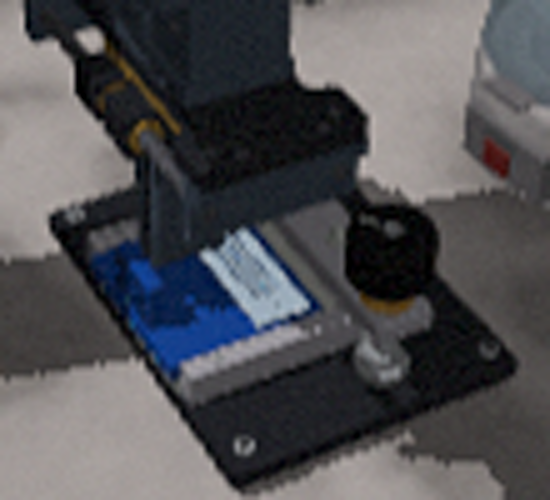

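The picture shows the finger's foot at about (165,262) next to the tab at (145,270), and the carrier looks unmoved. I'll check by projecting known points into this view.

```bash
cat >> h.py <<'E'
def proj(d,P):
    K=np.array(d['camera_matrix']);R=Rot.from_quat(np.roll(d['rotation'],-1)).as_matrix()
    c=R.T@(np.array(P,float)-d['position']);return (K@c/c[2])[:2]
E
python3 - <<'E'
from h import *
import pickle
a0,b0=pickle.load(open('v0.pkl','rb'))
a=grab('scene');b=grab('top')
c=np.array([576.3,-48.7]);R2=np.array([[1,-.03],[.03,1]])
st=lambda x,y,z:np.r_[c+R2@[x,y],z]
f=lambda P:((proj(a,P)-[205,165])*5).round().tolist()
print('TCP',f([527,-51.4,34.4]))
for n,o in(('start',-36),('home',-5)):print(n,'tab top centre',f(st(o-34,0,52)),'front right corner top',f(st(o-40,-42,26)),'rear r',f(st(o+40,-42,26)))
print('knobR',f([593.5,-120.2,98]))
d=cv2.absdiff(a['frame'],a0['frame']).sum(2)[165:265,205:315];
for n,p in(('0',a0),('1',a)):
    h=cv2.cvtColor(p['frame'][165:265,205:315],cv2.COLOR_BGR2HSV);m=cv2.inRange(h,(95,140,60),(125,255,255))
    ys,xs=np.nonzero(m);print(n,len(xs),xs.min()*5,xs.max()*5,ys.min()*5,ys.max()*5)
for n,p in(('0',b0),('1',b)):
    h=cv2.cvtColor(p['frame'][160:235,240:330],cv2.COLOR_BGR2HSV);m=cv2.inRange(h,(95,140,60),(125,255,255))
    ys,xs=np.nonzero(m);print(n,len(xs),xs.min(),xs.max(),ys.min(),ys.max())
x=np.hstack([cv2.resize(p['frame'][170:235,255:320],None,fx=6,fy=6,interpolation=cv2.INTER_CUBIC) for p in(b0,b)])
cv2.imwrite('pics/t3.png',cv2.convertScaleAbs(x,alpha=1.5,beta=20))
E
```

```text
TCP [179.0, 286.0]
start tab top centre [137.0, 270.0] front right corner top [167.0, 374.0] rear r [322.0, 316.0]
home tab top centre [197.0, 249.0] front right corner top [229.0, 351.0] rear r [379.0, 295.0]
knobR [389.0, 228.0]
0 553 90 315 205 370
1 448 95 315 230 375
0 349 34 62 49 64Traceback (most recent call last):
  File "<stdin>", line 17, in <module>
    return umr_minimum(a, axis, None, out, keepdims, initial, where)
ValueError: zero-size array to reduction operation minimum which has no identity
```

```bash
python3 - <<'E'
from h import *
w=grab('wrist')
cv2.imwrite('pics/w3.png',cv2.resize(w['frame'][100:330,110:410],None,fx=2.5,fy=2.5,interpolation=cv2.INTER_CUBIC))
f=lambda P:((proj(w,P)-[110,100])*2.5).round().tolist()
print(f([527,-51.4,34.4]),f([511,-51.4,34.4]),f([501,-51,52]),f([511,-51,52]),status.get_obs()['force'])
E
```

```text
[368.0, 294.0] [370.0, 244.0] [372.0, 229.0] [371.0, 264.0] [-0.10499118  0.28335324 -0.28731552]
```

View pics/w3.png

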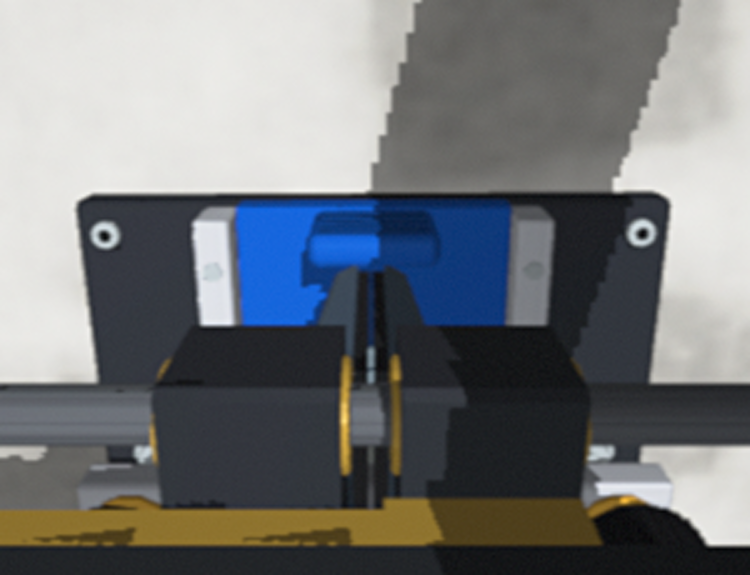

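The fingers have ended up past the tab, and the carrier is unmoved. The small forces (fx −3, fz +4) look like scraping over the tab's top, so the real fingertips may sit higher than the reported TCP. I'll measure the tip.

```bash
python3 - <<'E'
from h import *
a=grab('scene');w=grab('wrist')
f=lambda P:((proj(a,P)-[205,165])*5).round().tolist()
g=lambda P:((proj(w,P)-[110,100])*2.5).round().tolist()
for z in(34.4,44,52.5):
    print(z,'scene',[f([x,y,z]) for x,y in((511,-65),(519,-65),(543,-65),(519,-51))],'wrist',[g([x,-51,z]) for x in(511,519,527)])
print('front face',g([501,-51,26]),g([501,-51,52]),'base edge',g([501.3,-51,16]))
cv2.imwrite('pics/s4.png',cv2.resize(a['frame'][190:235,215:265],None,fx=12,fy=12,interpolation=cv2.INTER_CUBIC))
print(a['position'],status.get_obs()['time_s'])
E
```

```text
34.4 scene [[160.0, 315.0], [176.0, 309.0], [223.0, 294.0], [162.0, 290.0]] wrist [[371.0, 245.0], [370.0, 270.0], [370.0, 294.0]]
44 scene [[159.0, 299.0], [176.0, 294.0], [223.0, 278.0], [162.0, 275.0]] wrist [[371.0, 255.0], [370.0, 281.0], [370.0, 307.0]]
52.5 scene [[159.0, 285.0], [176.0, 280.0], [223.0, 264.0], [162.0, 261.0]] wrist [[371.0, 265.0], [370.0, 292.0], [370.0, 318.0]]
front face [372.0, 206.0] [372.0, 230.0] base edge [372.0, 199.0]
[ 261.30599616 -605.59000442  599.71414007] 6.85
```

View pics/s4.png

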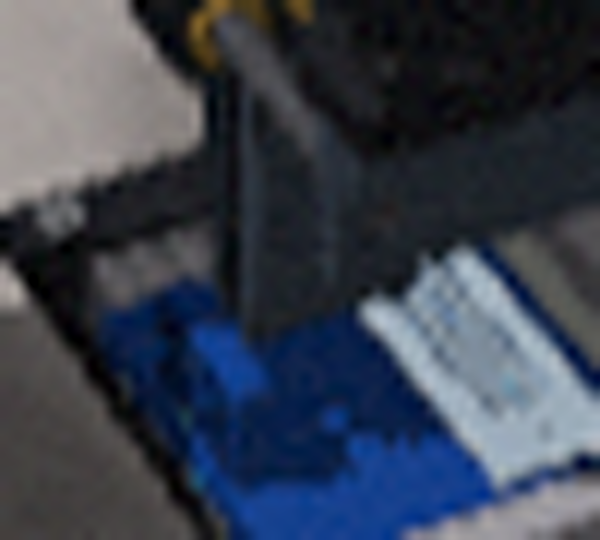

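The finger's foot shows at (260,345), about 18 mm above the reported TCP z. That matches it having scraped over the tab top (z≈52) while TCP z read 34.4. So the fingertips are about 18 mm shorter than reported. I'll raise, back off and come in lower, at a reported TCP z of 18, which clears the bench either way.

step_arm --pt "0 0 0 -3 0" --pt "0 3 0 -3 0" --pt "0 6.2 0 -3 0" --pt "0 6.2 0 -3 0" --pt "0 6.2 0 0 0" --pt "0 6.2 0 1.6 0" --pt "0 6.2 0 1.6 0" --pt "0 6.2 0 1.6 0"

```text
time_s: 7.65
ee_pos: [465.2, -53.0, 18.6]
eef_rot: [0.0, -0.013, 1.0, 0.0]
force: [-0.7, 0.2, -0.5]
gripper_width: 0.8
```

step_arm --pt "0 -0.6 0 0 0" --pt "0 -1.2 0 0 0" --pt "0 -1.6 0 0 0" --pt "0 -1.9 0 0 0" --pt "0 -2.2 0 0 0" --pt "0 -2.5 0 0 0"

```text
time_s: 8.25
ee_pos: [488.7, -52.2, 18.3]
eef_rot: [-0.001, -0.013, 1.0, 0.0]
force: [-3.2, -0.4, 3.0]
gripper_width: 0.3
```

```bash
cat > o.py <<'E'
from plant import status
o=status.get_obs();print(o['time_s'],o['ee_pos'].round(1),'F',o['force'].round(1),'T',o['torque'].round(3),'q',o['joints'].round(2),o['gripper_width'])
E
python3 o.py
```

```text
8.25 [488.7 -52.2  18.3] F [-3.2 -0.4  3. ] T [0.049 0.468 0.059] q [-0.13  0.37  1.99 -0.    0.78 -1.73] 0.29365879217047614
```

step_arm --pt "0 -0.3 0 0 0" --pt "0 -0.6 0 0 0" --pt "0 -0.9 0 0 0"

```text
time_s: 8.55
ee_pos: [498.9, -52.1, 18.3]
eef_rot: [0.0, -0.013, 1.0, 0.0]
force: [-1.4, -0.2, -0.6]
gripper_width: 0.4
```

```bash
python3 o.py; cat > blue.py <<'E'
from h import *
import pickle
a0,_=pickle.load(open('v0.pkl','rb'));a=grab('scene')
# chip label (pale) centroid as the carrier's mark, lower right part away from the arm
for p in(a0,a):
    h=cv2.cvtColor(p['frame'][165:265,205:315],cv2.COLOR_BGR2HSV);m=cv2.inRange(h,(95,140,60),(125,255,255))
    ys,xs=np.nonzero(m);i=ys.argmax();print('lowest blue',xs[i]+205,ys[i]+165,'n',len(xs),onz(p,xs[i]+205,ys[i]+165,26).round(1))
E
python3 blue.py
```

```text
8.55 [498.9 -52.1  18.3] F [-1.4 -0.2 -0.6] T [0.067 0.276 0.044] q [-0.13  0.39  1.96  0.    0.79 -1.72] 0.364447451580172
lowest blue 239 239 n 553 [503.8 -91.1  26. ]
lowest blue 243 235 n 265 [517.3 -83.7  26. ]
```

Now the carrier is moving. I'll continue gently to the stops.

step_arm --pt "0 -0.3 0 0 0" --pt "0 -0.6 0 0 0" --pt "0 -0.9 0 0 0"

```text
time_s: 8.9
ee_pos: [508.1, -51.8, 18.4]
eef_rot: [0.0, -0.013, 1.0, 0.0]
force: [-1.3, -0.5, -0.7]
gripper_width: 0.5
```

step_arm --pt "0 -0.2 0 0 0" --pt "0 -0.4 0 0 0"

```text
time_s: 9.1
ee_pos: [511.4, -51.7, 18.4]
eef_rot: [-0.0, -0.013, 1.0, 0.0]
force: [-2.8, 0.2, 0.6]
gripper_width: 0.7
```

step_arm --pt "0 -0.15 0 0 0" --pt "0 -0.15 0 0 0"

```text
time_s: 9.3
ee_pos: [513.6, -51.7, 18.5]
eef_rot: [0.001, -0.013, 1.0, 0.0]
force: [0.3, 0.3, -1.3]
gripper_width: 1.0
```

step_arm --pt "0 -0.1 0 0 0" --pt "0 -0.1 0 0 0"

```text
time_s: 9.5
ee_pos: [513.7, -51.7, 18.5]
eef_rot: [-0.0, -0.013, 1.0, 0.0]
force: [-3.1, 0.1, 0.6]
gripper_width: 0.3
```

step_arm --pt "0 -0.1 0 0 0" --pt "0 -0.1 0 0 0"

```text
time_s: 9.7
ee_pos: [515.0, -51.7, 18.5]
eef_rot: [0.0, -0.013, 1.0, 0.0]
force: [-2.3, -0.6, 0.9]
gripper_width: 0.1
```

step_arm --pt "0 -0.1 0 0 0" --pt "0 -0.1 0 0 0"

```text
time_s: 9.9
ee_pos: [515.0, -51.7, 18.4]
eef_rot: [-0.001, -0.013, 1.0, 0.0]
force: [-5.8, -1.4, 4.0]
gripper_width: 0.3
```

step_arm --pt "0 -0.1 0 0 0" --pt "0 -0.1 0 0 0"

```text
time_s: 10.1
ee_pos: [515.0, -51.6, 18.4]
eef_rot: [-0.002, -0.013, 1.0, 0.0]
force: [-7.2, -1.4, 5.7]
gripper_width: 0.5
```

```bash
python3 o.py; python3 blue.py
```

```text
10.1 [515.  -51.6  18.4] F [-7.2 -1.4  5.7] T [-0.078  1.176 -0.01 ] q [-0.12  0.41  1.93 -0.    0.81 -1.72] 0.4599088875722549
lowest blue 239 239 n 553 [503.8 -91.1  26. ]
lowest blue 250 233 n 254 [534.3 -84.9  26. ]
```

The carrier has stopped at x=515.0 and the force has risen to 7 N, after about 30 mm of travel as expected, so it is home. Now I'll back off, rise and go over the left knob with the jaws open.

step_arm --pt "0 1.2 0 0 0" --pt "0 1.5 0 -3 0" --pt "0.3 1.5 0 -8 0" --pt "1 0 2 -10.5 -8" --pt "1 -4 5 -10.5 -16" --pt "1 -7.4 7.33 -10.5 -24" --pt "1 -7.4 7.33 -10.5 -32" --pt "1 -7.4 7.33 -10.5 -40" --pt "1 -7.4 7.33 -10.5 -40" --pt "1 -7.4 7.33 -10.5 -40"

```text
time_s: 11.15
ee_pos: [589.3, 23.6, 123.4]
eef_rot: [0.001, -0.353, 0.936, -0.0]
force: [-0.0, 0.4, -0.9]
gripper_width: 61.4
```

```bash
cat > k.py <<'E'
# offsets (cm, tool axes) from here to a knob; load reading
import sys
from h import *
o=status.get_obs();M=Rot.from_quat(np.roll(o['eef_rot'],-1)).as_matrix()
print(o['time_s'],o['ee_pos'].round(1),'F',o['force'].round(1),'T',o['torque'].round(3),'q6',o['joints'][5].round(3),'w',round(o['gripper_width'],1),'toolx deg',np.degrees(np.arctan2(M[1,0],M[0,0])).round(2))
for n,P in(('L',(589.0,23.6)),('R',(593.4,-120.2))):
    print(n,(M.T@(np.r_[P,o['ee_pos'][2]]-o['ee_pos'])/10).round(2))
E
python3 k.py;python3 - <<'E'
import sys;sys.path.insert(0,'.')
from h import *
w=grab('wrist');cv2.imwrite('pics/w4.png',w['frame'])
f=lambda P:proj(w,P).round().tolist();print(f([589,23.6,98]),f([593.4,-120.2,98]))
E
```

```text
11.15 [589.3  23.6 123.4] F [-0.   0.4 -0.9] T [ 0.057  0.064 -0.014] q6 -2.271 w 61.4 toolx deg -138.7
L [ 0.02  0.02 -0.  ]
R [  9.18 -11.07  -0.  ]
[258.0, 206.0] [113.0, 93.0]
```

View pics/w4.png

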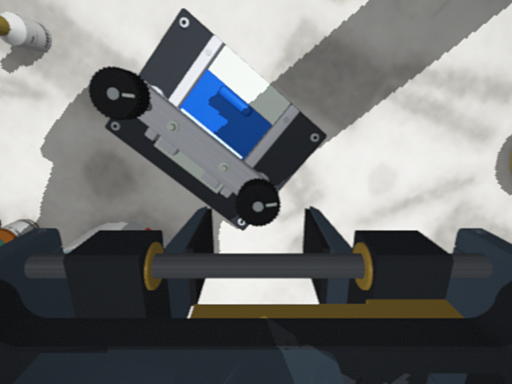

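The wrist view confirms the left knob at (258,206) and the right at (112,93), where predicted, with the carrier now under the bar. I'll descend in two stages.

step_arm --pt "0.7 0 0 4 0" --pt "0.7 0 0 5.5 0" --pt "0.7 0 0 6 0" --pt "0.7 0 0 6.3 0" --pt "0.7 0 0 6.6 0" --grip_force 45

```text
time_s: 11.7
ee_pos: [590.1, 23.5, 58.3]
eef_rot: [0.001, -0.354, 0.935, -0.0]
force: [-0.4, -0.4, -0.2]
gripper_width: 63.7
```

step_arm --pt "0.2 0 0 0 0" --pt "0.2 0 0 0 0" --pt "0.2 0 0 0 0" --pt "0.2 0 0 0 0" --pt "0.2 0 0 0 0" --grip_force 45

```text
time_s: 12.2
ee_pos: [589.6, 23.5, 57.9]
eef_rot: [0.001, -0.354, 0.935, -0.0]
force: [0.2, -0.7, 2.0]
gripper_width: 36.8
```

```bash
python3 k.py
```

```text
12.2 [589.6  23.5  57.9] F [ 0.2 -0.7  2. ] T [ 0.002  0.058 -0.066] q6 -2.274 w 36.8 toolx deg -138.53
L [ 0.03  0.05 -0.  ]
R [  9.23 -11.02   0.  ]
```

The jaws have gripped at 36.8 mm with little side force. I'll turn the left knob a first 34°.

step_arm --pt "0.2 0 0 0 7" --pt "0.2 0 0 0 14" --pt "0.2 0 0 0 20" --pt "0.2 0 0 0 25" --pt "0.2 0 0 0 30" --pt "0.2 0 0 0 34"

```text
time_s: 12.8
ee_pos: [589.6, 23.4, 57.9]
eef_rot: [0.001, -0.064, 0.998, -0.0]
force: [1.1, -1.4, 1.6]
gripper_width: 36.8
```

```bash
python3 k.py
```

```text
12.8 [589.6  23.4  57.9] F [ 1.1 -1.4  1.6] T [-0.09  -0.038  0.307] q6 -1.679 w 36.8 toolx deg -172.63
L [ 0.05  0.03 -0.  ]
R [ 1.460e+00 -1.429e+01  1.000e-02]
```

The torque is 0.31 N m, which is drag only. Release and go to the right knob.

step_arm --pt "0.7 0 0 0 0" --pt "0.7 0 0 0 0" --pt "0.7 0 0 -1.5 0" --pt "0.7 0 0 -3.5 0" --pt "0.7 0.5 -4.5 -3.5 -8" --pt "0.7 1 -9 -3.5 -16" --pt "0.7 1.46 -13 -3.5 -24" --pt "0.7 1.46 -14.29 -3.5 -30" --pt "0.7 1.46 -14.29 -3.5 -30" --pt "0.7 1.46 -14.29 -1.5 -30" --pt "0.7 1.46 -14.29 -0.4 -30" --pt "0.7 1.46 -14.29 0 -30"

```text
time_s: 14.0
ee_pos: [592.0, -118.7, 55.8]
eef_rot: [-0.001, -0.321, 0.947, 0.001]
force: [-0.0, 0.1, 0.2]
gripper_width: 63.9
```

```bash
python3 k.py
```

```text
14.0 [ 592.  -118.7   55.8] F [-0.   0.1  0.2] T [ 0.079  0.007 -0.015] q6 -2.442 w 63.9 toolx deg -142.52
L [-8.42 11.47  0.02]
R [-0.02 -0.21 -0.  ]
```

step_arm --pt "0.2 0 0 0 0" --pt "0.2 0 0 0 0" --pt "0.2 0 0 0 0" --pt "0.2 0 0 0 0" --pt "0.2 0 0 0 7" --pt "0.2 0 0 0 14" --pt "0.2 0 0 0 20" --pt "0.2 0 0 0 25" --pt "0.2 0 0 0 30" --pt "0.2 0 0 0 34"

```text
time_s: 15.0
ee_pos: [594.1, -120.4, 58.1]
eef_rot: [0.001, -0.029, 1.0, -0.001]
force: [0.6, 0.1, 0.1]
gripper_width: 36.8
```

```bash
python3 k.py
```

```text
15.0 [ 594.1 -120.4   58.1] F [0.6 0.1 0.1] T [-0.229 -0.225  0.342] q6 -1.848 w 36.8 toolx deg -176.63
L [-0.34 14.41 -0.02]
R [ 0.07  0.03 -0.  ]
```

step_arm --pt "0.2 0 0 0 5" --pt "0.2 0 0 0 10" --pt "0.2 0 0 0 15"

```text
time_s: 15.3
ee_pos: [594.1, -120.5, 58.1]
eef_rot: [0.001, 0.101, 0.995, -0.001]
force: [0.6, -0.6, 0.7]
gripper_width: 36.6
```

```bash
python3 k.py
```

```text
15.3 [ 594.1 -120.5   58.1] F [ 0.6 -0.6  0.7] T [-0.363 -0.208  0.292] q6 -1.586 w 36.6 toolx deg 168.35
L [ 3.41 14.01 -0.02]
R [ 0.07  0.01 -0.  ]
```

step_arm --pt "0.2 0 0 0 5" --pt "0.2 0 0 0 10" --pt "0.2 0 0 0 15"

```text
time_s: 15.6
ee_pos: [594.1, -120.6, 58.1]
eef_rot: [0.001, 0.231, 0.973, -0.0]
force: [1.0, -0.9, -0.3]
gripper_width: 36.9
```

```bash
python3 k.py
```

```text
15.6 [ 594.1 -120.6   58.1] F [ 1.  -0.9 -0.3] T [-0.341 -0.183  0.338] q6 -1.324 w 36.9 toolx deg 153.34
L [ 6.92 12.66 -0.02]
R [ 0.07  0.   -0.  ]
```

Still drag only: the right knob is at 64° and the left at 34°. Back to the left knob.

step_arm --pt "0.7 0 0 0 0" --pt "0.7 0 0 0 0" --pt "0.7 0 0 -1.5 -8" --pt "0.7 0 0 -3.5 -16" --pt "0.7 2.2 4 -3.5 -24" --pt "0.7 4.4 8 -3.5 -32" --pt "0.7 6.4 11.8 -3.5 -40" --pt "0.7 6.92 12.66 -3.5 -48" --pt "0.7 6.92 12.66 -3.5 -56" --pt "0.7 6.92 12.66 -1.5 -64" --pt "0.7 6.92 12.66 -0.4 -66" --pt "0.7 6.92 12.66 0 -66" --pt "0.2 6.92 12.66 0 -66" --pt "0.2 6.92 12.66 0 -66" --pt "0.2 6.92 12.66 0 -66" --pt "0.2 6.92 12.66 0 -66"

```text
time_s: 17.2
ee_pos: [589.2, 23.2, 58.2]
eef_rot: [0.001, -0.338, 0.941, -0.001]
force: [1.8, -3.2, 0.4]
gripper_width: 36.6
```

step_arm --pt "0.2 0 0 0 5" --pt "0.2 0 0 0 10" --pt "0.2 0 0 0 15" --pt "0.2 0 0 0 20"

```text
time_s: 17.6
ee_pos: [589.1, 23.3, 58.2]
eef_rot: [0.001, -0.168, 0.986, -0.001]
force: [2.4, -2.7, -0.9]
gripper_width: 36.6
```

```bash
python3 k.py
```

```text
17.6 [589.1  23.3  58.2] F [ 2.4 -2.7 -0.9] T [-0.342 -0.296  0.313] q6 -1.886 w 36.6 toolx deg -160.66
L [-0.    0.04 -0.  ]
R [  4.35 -13.68   0.02]
```

step_arm --pt "0.2 0 0 0 5" --pt "0.2 0 0 0 10" --pt "0.2 0 0 0 15" --pt "0.2 0 0 0 20"

```text
time_s: 18.0
ee_pos: [589.1, 23.4, 58.2]
eef_rot: [0.001, 0.006, 1.0, -0.001]
force: [1.5, -2.4, -0.5]
gripper_width: 36.6
```

```bash
python3 k.py
```

```text
18.0 [589.1  23.4  58.2] F [ 1.5 -2.4 -0.5] T [-0.305 -0.294  0.32 ] q6 -1.537 w 36.6 toolx deg 179.34
L [ 0.01  0.02 -0.  ]
R [ -0.6  -14.36   0.02]
```

step_arm --pt "0.2 0 0 0 5" --pt "0.2 0 0 0 10" --pt "0.2 0 0 0 15" --pt "0.2 0 0 0 20" --pt "0.2 0 0 0 24"

```text
time_s: 18.5
ee_pos: [589.2, 23.6, 58.2]
eef_rot: [0.002, 0.213, 0.977, -0.0]
force: [1.8, -2.2, -1.0]
gripper_width: 36.7
```

```bash
python3 k.py
```

```text
18.5 [589.2  23.6  58.2] F [ 1.8 -2.2 -1. ] T [-0.405 -0.315  0.249] q6 -1.119 w 36.7 toolx deg 155.36
L [ 0.02 -0.   -0.  ]
R [ -6.38 -12.89   0.02]
```

The left knob is at 98° and still drag only. To the right knob.

step_arm --pt "0.7 0 0 0 0" --pt "0.7 0 0 0 0" --pt "0.7 0 0 -1.5 -8" --pt "0.7 0 0 -3.5 -16" --pt "0.7 -2 -4 -3.5 -24" --pt "0.7 -4 -8 -3.5 -32" --pt "0.7 -6 -12 -3.5 -40" --pt "0.7 -6.38 -12.89 -3.5 -48" --pt "0.7 -6.38 -12.89 -3.5 -56" --pt "0.7 -6.38 -12.89 -1.5 -60" --pt "0.7 -6.38 -12.89 -0.4 -60" --pt "0.7 -6.38 -12.89 0 -60" --pt "0.2 -6.38 -12.89 0 -60" --pt "0.2 -6.38 -12.89 0 -60" --pt "0.2 -6.38 -12.89 0 -60" --pt "0.2 -6.38 -12.89 0 -60"

```text
time_s: 20.1
ee_pos: [593.6, -120.5, 58.2]
eef_rot: [0.001, -0.305, 0.952, -0.001]
force: [3.0, -3.5, 0.2]
gripper_width: 36.8
```

step_arm --pt "0.2 0 0 0 5" --pt "0.2 0 0 0 10" --pt "0.2 0 0 0 15" --pt "0.2 0 0 0 20"

```text
time_s: 20.5
ee_pos: [593.6, -120.4, 58.1]
eef_rot: [0.001, -0.134, 0.991, -0.001]
force: [1.9, -1.2, -0.6]
gripper_width: 36.7
```

```bash
python3 k.py
```

```text
20.5 [ 593.6 -120.4   58.1] F [ 1.9 -1.2 -0.6] T [-0.52  -0.346  0.295] q6 -2.056 w 36.7 toolx deg -164.65
L [-3.37 14.01 -0.03]
R [ 0.01  0.03 -0.  ]
```

step_arm --pt "0.2 0 0 0 5" --pt "0.2 0 0 0 10" --pt "0.2 0 0 0 15"

```text
time_s: 20.8
ee_pos: [593.6, -120.4, 58.1]
eef_rot: [0.001, -0.003, 1.0, -0.001]
force: [1.3, -1.3, -0.6]
gripper_width: 36.3
```

```bash
python3 k.py
```

```text
20.8 [ 593.6 -120.4   58.1] F [ 1.3 -1.3 -0.6] T [-0.533 -0.397  0.38 ] q6 -1.795 w 36.3 toolx deg -179.63
L [ 0.36 14.4  -0.03]
R [ 0.02  0.02 -0.  ]
```

step_arm --pt "0.2 0 0 0 5" --pt "0.2 0 0 0 10" --pt "0.2 0 0 0 15"

```text
time_s: 21.1
ee_pos: [593.6, -120.3, 58.2]
eef_rot: [0.002, 0.127, 0.992, -0.001]
force: [1.0, -0.6, 0.4]
gripper_width: 36.6
```

```bash
python3 k.py
```

```text
21.1 [ 593.6 -120.3   58.2] F [ 1.  -0.6  0.4] T [-0.534 -0.396  0.447] q6 -1.533 w 36.6 toolx deg 165.39
L [ 4.07 13.81 -0.03]
R [ 0.02  0.   -0.  ]
```

step_arm --pt "0.2 0 0 0 5" --pt "0.2 0 0 0 10"

```text
time_s: 21.3
ee_pos: [593.6, -120.2, 58.2]
eef_rot: [0.002, 0.213, 0.977, -0.001]
force: [1.5, -1.1, -1.6]
gripper_width: 37.1
```

```bash
python3 k.py
```

```text
21.3 [ 593.6 -120.2   58.2] F [ 1.5 -1.1 -1.6] T [-0.434 -0.342  0.452] q6 -1.359 w 37.1 toolx deg 155.39
L [ 6.41 12.88 -0.03]
R [ 0.02 -0.01 -0.  ]
```

The right knob is at 124°, with torque about 0.12 above drag, so contact began near 97°. Now the left knob, reading often.

step_arm --pt "0.7 0 0 0 0" --pt "0.7 0 0 0 0" --pt "0.7 0 0 -1.5 -8" --pt "0.7 0 0 -3.5 -16" --pt "0.7 2.2 4 -3.5 -24" --pt "0.7 4.4 8 -3.5 -32" --pt "0.7 6 12 -3.5 -40" --pt "0.7 6.41 12.88 -3.5 -48" --pt "0.7 6.41 12.88 -3.5 -56" --pt "0.7 6.41 12.88 -1.5 -62" --pt "0.7 6.41 12.88 -0.4 -62" --pt "0.7 6.41 12.88 0 -62" --pt "0.2 6.41 12.88 0 -62" --pt "0.2 6.41 12.88 0 -62" --pt "0.2 6.41 12.88 0 -62" --pt "0.2 6.41 12.88 0 -62"

```text
time_s: 22.9
ee_pos: [588.9, 23.0, 58.1]
eef_rot: [0.001, -0.321, 0.947, -0.001]
force: [2.7, -4.7, 0.1]
gripper_width: 36.7
```

step_arm --pt "0.2 0 0 0 4" --pt "0.2 0 0 0 8"

```text
time_s: 23.1
ee_pos: [588.9, 23.0, 58.1]
eef_rot: [0.001, -0.254, 0.967, -0.001]
force: [2.1, -2.8, -0.4]
gripper_width: 36.7
```

```bash
python3 k.py|head -1
```

```text
23.1 [588.9  23.   58.1] F [ 2.1 -2.8 -0.4] T [-0.378 -0.296  0.41 ] q6 -2.062 w 36.7 toolx deg -150.59
```

step_arm --pt "0.2 0 0 0 5"

```text
time_s: 23.2
ee_pos: [588.8, 23.1, 58.2]
eef_rot: [0.001, -0.211, 0.977, -0.001]
force: [1.4, -3.3, 0.5]
gripper_width: 36.8
```

```bash
python3 k.py|head -1
```

```text
23.2 [588.8  23.1  58.2] F [ 1.4 -3.3  0.5] T [-0.426 -0.234  0.515] q6 -1.974 w 36.8 toolx deg -155.62
```

step_arm --pt "0.2 0 0 0 5"

```text
time_s: 23.3
ee_pos: [588.8, 23.1, 58.1]
eef_rot: [0.001, -0.168, 0.986, -0.001]
force: [1.5, -4.5, -0.2]
gripper_width: 36.9
```

```bash
python3 k.py|head -1
```

```text
23.3 [588.8  23.1  58.1] F [ 1.5 -4.5 -0.2] T [-0.282 -0.26   0.57 ] q6 -1.887 w 36.9 toolx deg -160.63
```

step_arm --pt "0.2 0 0 0 5"

```text
time_s: 23.4
ee_pos: [588.8, 23.2, 58.1]
eef_rot: [0.001, -0.125, 0.992, -0.001]
force: [2.4, -3.1, -0.7]
gripper_width: 36.9
```

```bash
python3 k.py
```

```text
23.4 [588.8  23.2  58.1] F [ 2.4 -3.1 -0.7] T [-0.353 -0.278  0.521] q6 -1.8 w 36.9 toolx deg -165.62
L [-0.03  0.03 -0.  ]
R [  3.12 -14.01   0.03]
```

The left knob is at 121° and reads about 0.53 against a measured drag of 0.31, so it carries about 0.2. I'll check the right knob with small turns.

step_arm --pt "0.7 0 0 0 0" --pt "0.7 0 0 0 0" --pt "0.7 0 0 -1.5 0" --pt "0.7 0 0 -3.5 0" --pt "0.7 1 -4.5 -3.5 0" --pt "0.7 2 -9 -3.5 0" --pt "0.7 3 -13 -3.5 0" --pt "0.7 3.12 -14.01 -3.5 0" --pt "0.7 3.12 -14.01 -3.5 0" --pt "0.7 3.12 -14.01 -1.5 0" --pt "0.7 3.12 -14.01 -0.4 0" --pt "0.7 3.12 -14.01 0 0" --pt "0.2 3.12 -14.01 0 0" --pt "0.2 3.12 -14.01 0 0" --pt "0.2 3.12 -14.01 0 0" --pt "0.2 3.12 -14.01 0 0"

```text
time_s: 25.0
ee_pos: [593.2, -120.4, 58.1]
eef_rot: [0.001, -0.126, 0.992, -0.001]
force: [0.3, -3.9, 1.2]
gripper_width: 37.0
```

step_arm --pt "0.2 0 0 0 2" --pt "0.2 0 0 0 4"

```text
time_s: 25.2
ee_pos: [593.2, -120.4, 58.1]
eef_rot: [0.001, -0.092, 0.996, -0.001]
force: [0.8, -3.1, 0.0]
gripper_width: 36.5
```

```bash
python3 k.py|head -1
```

```text
25.2 [ 593.2 -120.4   58.1] F [ 0.8 -3.1  0. ] T [-0.609 -0.187  0.524] q6 -1.972 w 36.5 toolx deg -169.47
```

step_arm --pt "0.2 0 0 0 2"

```text
time_s: 25.3
ee_pos: [593.2, -120.4, 58.1]
eef_rot: [0.001, -0.074, 0.997, -0.001]
force: [1.6, -2.7, -0.6]
gripper_width: 36.4
```

```bash
python3 k.py|head -1
```

```text
25.3 [ 593.2 -120.4   58.1] F [ 1.6 -2.7 -0.6] T [-0.487 -0.183  0.545] q6 -1.937 w 36.4 toolx deg -171.47
```

step_arm --pt "0.2 0 0 0 2"

```text
time_s: 25.4
ee_pos: [593.2, -120.4, 58.2]
eef_rot: [0.001, -0.057, 0.998, -0.001]
force: [0.7, -2.8, -0.6]
gripper_width: 37.0
```

```bash
python3 k.py
```

```text
25.4 [ 593.2 -120.4   58.2] F [ 0.7 -2.8 -0.6] T [-0.579 -0.229  0.653] q6 -1.902 w 37.0 toolx deg -173.47
L [-1.22 14.35 -0.03]
R [-0.02  0.02 -0.  ]
```

The right knob, at 132°, reads about 0.57 on average, which is noisy. To pin the load down I'll rock it: the mean of the clockwise and anticlockwise readings is the load itself, whatever the drag.

step_arm --pt "0.2 0 0 0 -3" --pt "0.2 0 0 0 -6"

```text
time_s: 25.6
ee_pos: [593.2, -120.4, 58.1]
eef_rot: [0.001, -0.11, 0.994, -0.001]
force: [0.7, -3.0, -0.6]
gripper_width: 36.8
```

```bash
python3 k.py|head -1
```

```text
25.6 [ 593.2 -120.4   58.1] F [ 0.7 -3.  -0.6] T [-0.573 -0.196 -0.053] q6 -2.008 w 36.8 toolx deg -167.41
```

step_arm --pt "0.2 0 0 0 -2"

```text
time_s: 25.7
ee_pos: [593.2, -120.4, 58.1]
eef_rot: [0.001, -0.127, 0.992, -0.001]
force: [1.4, -3.0, -0.1]
gripper_width: 36.8
```

```bash
python3 k.py|head -1
```

```text
25.7 [ 593.2 -120.4   58.1] F [ 1.4 -3.  -0.1] T [-0.629 -0.087 -0.159] q6 -2.043 w 36.8 toolx deg -165.44
```

step_arm --pt "0.2 0 0 0 -2"

```text
time_s: 25.8
ee_pos: [593.2, -120.5, 58.1]
eef_rot: [0.001, -0.144, 0.99, -0.001]
force: [0.2, -3.6, -0.3]
gripper_width: 36.9
```

```bash
python3 k.py|head -1
```

```text
25.8 [ 593.2 -120.5   58.1] F [ 0.2 -3.6 -0.3] T [-0.61  -0.207 -0.213] q6 -2.077 w 36.9 toolx deg -163.46
```

step_arm --pt "0.2 0 0 0 2" --pt "0.2 0 0 0 4"

```text
time_s: 26.0
ee_pos: [593.2, -120.4, 58.1]
eef_rot: [0.001, -0.109, 0.994, -0.001]
force: [0.8, -1.9, -0.2]
gripper_width: 36.9
```

```bash
python3 k.py|head -1
```

```text
26.0 [ 593.2 -120.4   58.1] F [ 0.8 -1.9 -0.2] T [-0.467 -0.189  0.567] q6 -2.006 w 36.9 toolx deg -167.48
```

step_arm --pt "0.2 0 0 0 2"

```text
time_s: 26.1
ee_pos: [593.2, -120.4, 58.1]
eef_rot: [0.001, -0.092, 0.996, -0.001]
force: [1.0, -2.5, -0.6]
gripper_width: 36.9
```

```bash
python3 k.py|head -1
```

```text
26.1 [ 593.2 -120.4   58.1] F [ 1.  -2.5 -0.6] T [-0.519 -0.207  0.645] q6 -1.972 w 36.9 toolx deg -169.47
```

step_arm --pt "0.2 0 0 0 2"

```text
time_s: 26.2
ee_pos: [593.2, -120.4, 58.1]
eef_rot: [0.001, -0.074, 0.997, -0.001]
force: [1.1, -1.7, -0.1]
gripper_width: 36.6
```

```bash
python3 k.py
```

```text
26.2 [ 593.2 -120.4   58.1] F [ 1.1 -1.7 -0.1] T [-0.515 -0.165  0.613] q6 -1.937 w 36.6 toolx deg -171.47
L [-1.72 14.3  -0.03]
R [-0.02  0.02 -0.  ]
```

The right knob, at 130°, now carries a load of about 0.22–0.25. I'll make the same rocking measurement on the left.

step_arm --pt "0.7 0 0 0 0" --pt "0.7 0 0 0 0" --pt "0.7 0 0 -1.5 0" --pt "0.7 0 0 -3.5 0" --pt "0.7 -0.5 4.5 -3.5 0" --pt "0.7 -1 9 -3.5 0" --pt "0.7 -1.5 13 -3.5 0" --pt "0.7 -1.72 14.3 -3.5 0" --pt "0.7 -1.72 14.3 -3.5 0" --pt "0.7 -1.72 14.3 -1.5 0" --pt "0.7 -1.72 14.3 -0.4 0" --pt "0.7 -1.72 14.3 0 0" --pt "0.2 -1.72 14.3 0 0" --pt "0.2 -1.72 14.3 0 0" --pt "0.2 -1.72 14.3 0 0" --pt "0.2 -1.72 14.3 0 0"

```text
time_s: 27.8
ee_pos: [588.9, 23.3, 58.1]
eef_rot: [0.001, -0.074, 0.997, -0.001]
force: [0.2, -4.2, 1.4]
gripper_width: 36.7
```

```bash
python3 k.py|head -1
```

```text
27.8 [588.9  23.3  58.1] F [ 0.2 -4.2  1.4] T [-0.751 -0.095  0.014] q6 -1.696 w 36.7 toolx deg -171.47
```

step_arm --pt "0.2 0 0 0 -3" --pt "0.2 0 0 0 -6"

```text
time_s: 28.0
ee_pos: [588.9, 23.3, 58.1]
eef_rot: [0.001, -0.127, 0.992, -0.001]
force: [1.0, -5.0, 0.0]
gripper_width: 36.8
```

```bash
python3 k.py|head -1
```

```text
28.0 [588.9  23.3  58.1] F [ 1. -5.  0.] T [-0.762 -0.08  -0.196] q6 -1.803 w 36.8 toolx deg -165.4
```

step_arm --pt "0.2 0 0 0 -2"

```text
time_s: 28.1
ee_pos: [589.0, 23.3, 58.1]
eef_rot: [0.001, -0.144, 0.99, -0.001]
force: [0.7, -4.3, 0.2]
gripper_width: 36.6
```

```bash
python3 k.py|head -1
```

```text
28.1 [589.   23.3  58.1] F [ 0.7 -4.3  0.2] T [-0.667 -0.084 -0.195] q6 -1.837 w 36.6 toolx deg -163.43
```

step_arm --pt "0.2 0 0 0 -2"

```text
time_s: 28.2
ee_pos: [589.0, 23.2, 58.1]
eef_rot: [0.001, -0.161, 0.987, -0.001]
force: [1.5, -6.1, 0.1]
gripper_width: 36.7
```

```bash
python3 k.py|head -1
```

```text
28.2 [589.   23.2  58.1] F [ 1.5 -6.1  0.1] T [-0.723 -0.039 -0.202] q6 -1.872 w 36.7 toolx deg -161.45
```

step_arm --pt "0.2 0 0 0 3" --pt "0.2 0 0 0 6"

```text
time_s: 28.4
ee_pos: [588.9, 23.3, 58.1]
eef_rot: [0.001, -0.109, 0.994, -0.001]
force: [1.8, -4.1, 0.2]
gripper_width: 36.5
```

```bash
python3 k.py|head -1
```

```text
28.4 [588.9  23.3  58.1] F [ 1.8 -4.1  0.2] T [-0.611 -0.079  0.469] q6 -1.765 w 36.5 toolx deg -167.5
```

step_arm --pt "0.2 0 0 0 2"

```text
time_s: 28.5
ee_pos: [588.9, 23.3, 58.1]
eef_rot: [0.001, -0.092, 0.996, -0.001]
force: [1.0, -4.1, -0.2]
gripper_width: 36.8
```

```bash
python3 k.py|head -1
```

```text
28.5 [588.9  23.3  58.1] F [ 1.  -4.1 -0.2] T [-0.627 -0.067  0.544] q6 -1.731 w 36.8 toolx deg -169.47
```

step_arm --pt "0.2 0 0 0 2"

```text
time_s: 28.6
ee_pos: [589.0, 23.3, 58.1]
eef_rot: [0.001, -0.074, 0.997, -0.001]
force: [0.6, -4.3, 0.3]
gripper_width: 36.8
```

```bash
python3 k.py
```

```text
28.6 [589.   23.3  58.1] F [ 0.6 -4.3  0.3] T [-0.628 -0.035  0.568] q6 -1.696 w 36.8 toolx deg -171.46
L [-0.01  0.03 -0.  ]
R [  1.69 -14.26   0.04]
```

Loads: left about 0.18, right about 0.23 — both in the window, with the right slightly heavier. I'll give the left 9° more and read it, then feel the bar's level with the shut fingertips.

step_arm --pt "0.2 0 0 0 3" --pt "0.2 0 0 0 6"

```text
time_s: 28.8
ee_pos: [588.9, 23.4, 58.1]
eef_rot: [0.001, -0.022, 1.0, -0.001]
force: [1.0, -4.2, 0.2]
gripper_width: 36.8
```

```bash
python3 k.py|head -1
```

```text
28.8 [588.9  23.4  58.1] F [ 1.  -4.2  0.2] T [-0.621 -0.091  0.515] q6 -1.591 w 36.8 toolx deg -177.49
```

step_arm --pt "0.2 0 0 0 3"

```text
time_s: 28.9
ee_pos: [588.9, 23.4, 58.1]
eef_rot: [0.001, 0.004, 1.0, -0.001]
force: [0.2, -3.6, 0.7]
gripper_width: 36.6
```

```bash
python3 k.py; python3 - <<'E'
import sys;sys.path.insert(0,'.')
from h import *
o=status.get_obs();M=Rot.from_quat(np.roll(o['eef_rot'],-1)).as_matrix()
c=np.array([591.2,-48.3]);n=np.array([-.03,1])
for s in(36,-36):print(s,(M.T@(np.r_[c+n*s,o['ee_pos'][2]]-o['ee_pos'])/10).round(2))
E
```

```text
28.9 [588.9  23.4  58.1] F [ 0.2 -3.6  0.7] T [-0.621 -0.073  0.581] q6 -1.539 w 36.6 toolx deg 179.51
L [-0.01  0.02 -0.  ]
R [ -0.57 -14.36   0.04]
36 [-0.15 -3.57  0.01]
-36 [ -0.43 -10.77   0.03]
```

step_arm --pt "0.7 0 0 0 0" --pt "0.7 0 0 0 0" --pt "0.7 0 0 -1.5 0" --pt "0 0 0 -4 0" --pt "0 -0.15 -3.57 -4 0" --pt "0 -0.15 -3.57 -4 0" --pt "0 -0.15 -3.57 -4 0" --pt "0 -0.15 -3.57 -3 0" --pt "0 -0.15 -3.57 -1 0" --pt "0 -0.15 -3.57 0.4 0" --pt "0 -0.15 -3.57 0.8 0" --pt "0 -0.15 -3.57 1.0 0"

```text
time_s: 30.1
ee_pos: [588.7, -10.3, 46.3]
eef_rot: [-0.001, 0.004, 1.0, 0.0]
force: [-0.6, 0.6, -0.5]
gripper_width: 0.8
```

step_arm --pt "0 0 0 0.1 0" --pt "0 0 0 0.2 0"

```text
time_s: 30.3
ee_pos: [589.8, -10.7, 45.8]
eef_rot: [0.0, 0.004, 1.0, 0.0]
force: [-0.2, -0.2, -0.2]
gripper_width: 0.6
```

step_arm --pt "0 0 0 0.1 0" --pt "0 0 0 0.2 0"

```text
time_s: 30.5
ee_pos: [589.7, -11.0, 43.8]
eef_rot: [0.0, 0.005, 1.0, 0.0]
force: [-0.2, 0.5, -0.2]
gripper_width: 0.3
```

step_arm --pt "0 0 0 0.1 0" --pt "0 0 0 0.2 0"

```text
time_s: 30.7
ee_pos: [589.5, -11.0, 41.5]
eef_rot: [0.0, 0.005, 1.0, 0.0]
force: [-0.1, 0.0, 0.4]
gripper_width: 0.5
```

step_arm --pt "0 0 0 0.1 0" --pt "0 0 0 0.2 0"

```text
time_s: 30.9
ee_pos: [589.4, -11.0, 39.3]
eef_rot: [0.0, 0.005, 1.0, 0.0]
force: [-0.1, -0.2, -0.0]
gripper_width: 0.3
```

step_arm --pt "0 0 0 0.1 0" --pt "0 0 0 0.2 0"

```text
time_s: 31.1
ee_pos: [589.4, -11.0, 37.3]
eef_rot: [-0.0, 0.005, 1.0, 0.0]
force: [-0.1, 0.9, -0.8]
gripper_width: 0.5
```

step_arm --pt "0 0 0 0.1 0" --pt "0 0 0 0.1 0"

```text
time_s: 31.3
ee_pos: [589.3, -11.0, 36.3]
eef_rot: [-0.0, 0.005, 1.0, 0.0]
force: [-0.2, 0.7, 0.5]
gripper_width: 0.3
```

step_arm --pt "0 0 0 0.1 0" --pt "0 0 0 0.1 0"

```text
time_s: 31.5
ee_pos: [589.4, -11.0, 35.3]
eef_rot: [-0.0, 0.005, 1.0, 0.0]
force: [-0.1, 0.5, 0.1]
gripper_width: 0.5
```

step_arm --pt "0 0 0 0.1 0" --pt "0 0 0 0.15 0"

```text
time_s: 31.7
ee_pos: [589.4, -11.0, 33.9]
eef_rot: [-0.0, 0.005, 1.0, 0.0]
force: [0.2, 0.3, -1.2]
gripper_width: 0.6
```

step_arm --pt "0 0 0 0.1 0" --pt "0 0 0 0.15 0"

```text
time_s: 31.9
ee_pos: [589.4, -11.0, 32.3]
eef_rot: [-0.0, 0.005, 1.0, 0.0]
force: [-0.3, 0.3, -0.3]
gripper_width: 0.0
```

step_arm --pt "0 0 0 0.1 0" --pt "0 0 0 0.15 0"

```text
time_s: 32.1
ee_pos: [589.5, -11.0, 31.4]
eef_rot: [0.0, 0.005, 1.0, 0.0]
force: [-0.9, -0.1, 6.8]
gripper_width: 0.2
```

step_arm --pt "0 0 0 0.1 0" --pt "0 0 0 0.15 0"

```text
time_s: 32.3
ee_pos: [589.6, -11.0, 31.3]
eef_rot: [0.0, 0.005, 1.0, 0.0]
force: [-4.6, -0.1, 14.0]
gripper_width: 0.4
```

Left contact is felt at z=31.35. The same on the right side.

step_arm --pt "0 0 0 -1.5 0" --pt "0 -0.28 -4 -2 0" --pt "0 -0.28 -7.2 -2 0" --pt "0 -0.28 -7.2 -2 0" --pt "0 -0.28 -7.2 -1.2 0" --pt "0 -0.28 -7.2 -0.8 0" --pt "0 -0.28 -7.2 -0.6 0"

```text
time_s: 33.0
ee_pos: [590.8, -81.9, 34.3]
eef_rot: [-0.001, 0.004, 1.0, 0.0]
force: [-0.2, -0.2, -0.0]
gripper_width: 0.3
```

step_arm --pt "0 0 0 0.1 0" --pt "0 0 0 0.15 0"

```text
time_s: 33.2
ee_pos: [591.6, -82.4, 33.7]
eef_rot: [-0.0, 0.004, 1.0, 0.0]
force: [0.3, -0.6, 0.1]
gripper_width: 0.6
```

step_arm --pt "0 0 0 0.1 0" --pt "0 0 0 0.15 0"

```text
time_s: 33.4
ee_pos: [591.7, -82.8, 32.5]
eef_rot: [0.0, 0.004, 1.0, 0.0]
force: [-0.3, -0.5, 1.5]
gripper_width: 0.3
```

step_arm --pt "0 0 0 0.1 0" --pt "0 0 0 0.15 0"

```text
time_s: 33.6
ee_pos: [591.6, -83.0, 31.1]
eef_rot: [0.0, 0.005, 1.0, 0.0]
force: [-0.6, 0.1, 3.9]
gripper_width: 0.4
```

step_arm --pt "0 0 0 0.1 0" --pt "0 0 0 0.15 0"

```text
time_s: 33.8
ee_pos: [591.7, -83.0, 31.1]
eef_rot: [0.0, 0.005, 1.0, 0.0]
force: [-3.9, 0.7, 12.1]
gripper_width: 0.4
```

The bar tops are felt at 31.35 mm on the left and 31.1 mm on the right, 72 mm apart, a tilt of about 0.003 rad, so the bar is level. Next is the right knob: measure and ease it a little.

step_arm --pt "0 0 0 -3 0" --pt "0.7 0 0 -6.5 0" --pt "0.7 -0.15 -2 -6.5 0" --pt "0.7 -0.2 -3.7 -6.5 0" --pt "0.7 -0.2 -3.7 -6.5 0" --pt "0.7 -0.2 -3.7 -6.5 0" --pt "0.7 -0.2 -3.7 -6.5 0" --pt "0.7 -0.2 -3.7 -6.5 0" --pt "0.7 -0.2 -3.7 -6.5 0"

```text
time_s: 34.7
ee_pos: [593.1, -119.5, 94.1]
eef_rot: [-0.0, 0.004, 1.0, 0.0]
force: [0.6, -0.2, 0.5]
gripper_width: 61.3
```

```bash
python3 k.py
```

```text
34.7 [ 593.1 -119.5   94.1] F [ 0.6 -0.2  0.5] T [0.017 0.026 0.033] q6 -1.78 w 61.3 toolx deg 179.51
L [5.400e-01 1.431e+01 1.000e-02]
R [-0.03 -0.07 -0.  ]
```

step_arm --pt "0.7 -0.03 -0.05 1.5 0" --pt "0.7 -0.03 -0.05 3 0" --pt "0.7 -0.03 -0.05 3.6 0" --pt "0.2 -0.03 -0.05 3.6 0" --pt "0.2 -0.03 -0.05 3.6 0" --pt "0.2 -0.03 -0.05 3.6 0" --pt "0.2 -0.03 -0.05 3.6 0" --pt "0.2 -0.03 -0.05 3.6 -4" --pt "0.2 -0.03 -0.05 3.6 -8"

```text
time_s: 35.6
ee_pos: [594.1, -120.2, 59.2]
eef_rot: [0.001, -0.066, 0.998, 0.0]
force: [0.2, 1.7, 1.2]
gripper_width: 36.7
```

```bash
python3 k.py|head -1
```

```text
35.6 [ 594.1 -120.2   59.2] F [0.2 1.7 1.2] T [ 0.288  0.011 -0.128] q6 -1.923 w 36.7 toolx deg -172.39
```

step_arm --pt "0.2 0 0 0 -2"

```text
time_s: 35.7
ee_pos: [594.1, -120.2, 59.2]
eef_rot: [0.001, -0.083, 0.997, 0.0]
force: [0.5, 2.1, 0.9]
gripper_width: 36.5
```

```bash
python3 k.py|head -1
```

```text
35.7 [ 594.1 -120.2   59.2] F [0.5 2.1 0.9] T [ 0.256  0.012 -0.1  ] q6 -1.957 w 36.5 toolx deg -170.45
```

step_arm --pt "0.2 0 0 0 -2"

```text
time_s: 35.8
ee_pos: [594.1, -120.2, 59.2]
eef_rot: [0.001, -0.1, 0.995, 0.0]
force: [0.7, 1.6, 1.2]
gripper_width: 36.5
```

```bash
python3 k.py|head -1
```

```text
35.8 [ 594.1 -120.2   59.2] F [0.7 1.6 1.2] T [ 0.233  0.023 -0.171] q6 -1.992 w 36.5 toolx deg -168.48
```

step_arm --pt "0.2 0 0 0 -2"

```text
time_s: 35.9
ee_pos: [594.0, -120.1, 59.2]
eef_rot: [0.001, -0.118, 0.993, 0.0]
force: [0.4, 2.1, 1.1]
gripper_width: 36.4
```

```bash
python3 k.py|head -1
```

```text
35.9 [ 594.  -120.1   59.2] F [0.4 2.1 1.1] T [ 0.325 -0.043 -0.165] q6 -2.026 w 36.4 toolx deg -166.49
```

step_arm --pt "0.2 0 0 0 2" --pt "0.2 0 0 0 4"

```text
time_s: 36.1
ee_pos: [594.1, -120.2, 59.2]
eef_rot: [0.001, -0.083, 0.997, -0.0]
force: [0.2, 2.3, 0.2]
gripper_width: 36.9
```

```bash
python3 k.py|head -1
```

```text
36.1 [ 594.1 -120.2   59.2] F [0.2 2.3 0.2] T [ 0.314 -0.046  0.607] q6 -1.956 w 36.9 toolx deg -170.5
```

step_arm --pt "0.2 0 0 0 1.5"

```text
time_s: 36.2
ee_pos: [594.1, -120.2, 59.2]
eef_rot: [0.001, -0.07, 0.998, -0.0]
force: [-0.2, 1.6, 2.6]
gripper_width: 36.8
```

```bash
python3 k.py|head -1
```

```text
36.2 [ 594.1 -120.2   59.2] F [-0.2  1.6  2.6] T [ 0.419 -0.104  0.557] q6 -1.929 w 36.8 toolx deg -172.01
```

step_arm --pt "0.2 0 0 0 1.5"

```text
time_s: 36.3
ee_pos: [594.1, -120.2, 59.2]
eef_rot: [0.001, -0.056, 0.998, 0.0]
force: [0.1, 2.7, 4.0]
gripper_width: 37.1
```

```bash
python3 k.py
```

```text
36.3 [ 594.1 -120.2   59.2] F [0.1 2.7 4. ] T [ 0.426 -0.02   0.582] q6 -1.903 w 37.1 toolx deg -173.55
L [-1.11 14.35  0.  ]
R [ 0.07  0.01 -0.  ]
```

The right knob, at 123°, carries a load of 0.22 and the left about 0.19, with the bar level. For better balance I'll ease the right 6° more, then add about 9° on the left and measure it.

step_arm --pt "0.2 0 0 0 -3" --pt "0.2 0 0 0 -6" --pt "0.2 0 0 0 -6" --pt "0.7 0 0 0 -6" --pt "0.7 0 0 0 -6" --pt "0.7 0 0 -1.5 -6" --pt "0.7 0 0 -3.5 -6" --pt "0.7 -0.4 4.5 -3.5 -6" --pt "0.7 -0.8 9 -3.5 -6" --pt "0.7 -1 13 -3.5 -6" --pt "0.7 -1.11 14.35 -3.5 -6" --pt "0.7 -1.11 14.35 -3.5 -6" --pt "0.7 -1.11 14.35 -1.5 -6" --pt "0.7 -1.11 14.35 -0.4 -6" --pt "0.7 -1.11 14.35 0 -6" --pt "0.2 -1.11 14.35 0 -6" --pt "0.2 -1.11 14.35 0 -6" --pt "0.2 -1.11 14.35 0 -6" --pt "0.2 -1.11 14.35 0 -6"

```text
time_s: 38.2
ee_pos: [588.8, 23.2, 59.1]
eef_rot: [0.001, -0.109, 0.994, 0.0]
force: [0.4, -0.2, 1.3]
gripper_width: 36.6
```

```bash
python3 k.py|head -1
```

```text
38.2 [588.8  23.2  59.1] F [ 0.4 -0.2  1.3] T [ 0.008 -0.003  0.07 ] q6 -1.769 w 36.6 toolx deg -167.54
```

step_arm --pt "0.2 0 0 0 2.5" --pt "0.2 0 0 0 5"

```text
time_s: 38.4
ee_pos: [588.8, 23.3, 59.1]
eef_rot: [0.001, -0.065, 0.998, -0.0]
force: [0.1, 0.8, 1.0]
gripper_width: 36.5
```

```bash
python3 k.py|head -1
```

```text
38.4 [588.8  23.3  59.1] F [0.1 0.8 1. ] T [ 0.142 -0.055  0.539] q6 -1.681 w 36.5 toolx deg -172.5
```

step_arm --pt "0.2 0 0 0 2"

```text
time_s: 38.5
ee_pos: [588.8, 23.3, 59.1]
eef_rot: [0.001, -0.048, 0.999, -0.0]
force: [-0.0, 1.1, 1.2]
gripper_width: 36.6
```

```bash
python3 k.py|head -1
```

```text
38.5 [588.8  23.3  59.1] F [-0.   1.1  1.2] T [0.142 0.004 0.526] q6 -1.646 w 36.6 toolx deg -174.48
```

step_arm --pt "0.2 0 0 0 2"

```text
time_s: 38.6
ee_pos: [588.8, 23.4, 59.1]
eef_rot: [0.001, -0.031, 1.0, -0.0]
force: [0.4, -0.0, 2.0]
gripper_width: 36.6
```

```bash
python3 k.py|head -1
```

```text
38.6 [588.8  23.4  59.1] F [ 0.4 -0.   2. ] T [ 0.167 -0.056  0.567] q6 -1.612 w 36.6 toolx deg -176.47
```

step_arm --pt "0.2 0 0 0 2"

```text
time_s: 38.7
ee_pos: [588.8, 23.4, 59.1]
eef_rot: [0.001, -0.013, 1.0, -0.0]
force: [0.1, 0.5, 0.0]
gripper_width: 36.3
```

```bash
python3 k.py
```

```text
38.7 [588.8  23.4  59.1] F [0.1 0.5 0. ] T [ 0.133 -0.036  0.635] q6 -1.577 w 36.3 toolx deg -178.47
L [-0.02  0.02  0.  ]
R [-7.000e-02 -1.436e+01  1.000e-02]
```

Both knobs now carry about 0.21 above drag. I'll release, withdraw and take a final look.

step_arm --pt "0.7 0 0 0 0" --pt "0.7 0 0 0 0" --pt "0.7 0 0 -1.5 0" --pt "0.7 0 0 -4.5 0" --pt "0 0 0 -9 0" --pt "0 -2 -2 -14 0" --pt "0 -5 -5 -14 0" --pt "0 -7.1 -7.8 -14 0" --pt "0 -7.1 -7.8 -14 0" --pt "0 -7.1 -7.8 -14 0" --pt "0 -7.1 -7.8 -14 0" --pt "0 -7.1 -7.8 -14 0" --pt "0 -7.1 -7.8 -14 0"

```text
time_s: 40.0
ee_pos: [660.9, -52.0, 198.7]
eef_rot: [-0.0, -0.013, 1.0, 0.0]
force: [-0.9, -0.1, 0.2]
gripper_width: 0.4
```

```bash
python3 o.py; python3 - <<'E'
import sys;sys.path.insert(0,'.')
from h import *
w=grab('wrist','w5');b=grab('top')
import pickle
a0,b0=pickle.load(open('v0.pkl','rb'));a=grab('scene')
c=np.array([576.3,-48.7]);R2=np.array([[1,-.03],[.03,1]])
for o in(-36,-5):print(o,[proj(w,np.r_[c+R2@[o-40,y],26]).round(1).tolist() for y in(-42,42)])
h=cv2.cvtColor(w['frame'],cv2.COLOR_BGR2HSV);m=cv2.inRange(h,(100,150,60),(125,255,255))[:200,150:400]
# front edge of the deck, beside the tab
for u in(238,245,285,290):
    v=np.nonzero(m[:,u-150])[0];print('col',u,'first blue row',v.min() if len(v) else None, onz(w,u,v.min(),26).round(1) if len(v) else '')
for n,lo,hi in(('purple',(125,60,40),(160,255,255)),('yellow',(18,110,80),(32,255,255))):
    for p in(a0,a):
        q=cv2.inRange(cv2.cvtColor(p['frame'],cv2.COLOR_BGR2HSV),lo,hi)[240:305,280:345];ys,xs=np.nonzero(q);print(n,len(xs),(xs.mean()+280).round(1),(ys.mean()+240).round(1))
E
```

```text
40.0 [660.9 -52.  198.7] F [-0.9 -0.1  0.2] T [ 0.055  0.009 -0.002] q [-0.1   0.46  1.33  0.    1.36 -1.69] 0.4104409533179712
-36 [[227.4, 41.9], [296.3, 41.6]]
-5 [[228.3, 69.4], [295.5, 69.2]]
col 238 first blue row 70 [532.9 -79.9  26. ]
col 245 first blue row 70 [532.7 -71.1  26. ]
col 285 first blue row 70 [531.3 -21.1  26. ]
col 290 first blue row 70 [531.1 -14.8  26. ]
purple 102 299.0 283.6
purple 104 299.0 283.6
yellow 59 328.7 258.1
yellow 71 329.1 257.8
```

View pics/w5.png

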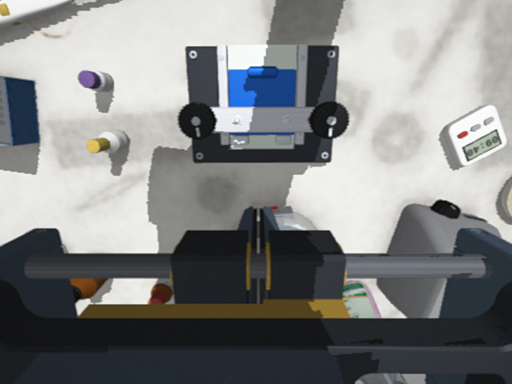

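The final view shows the carrier's front edge at row 70, where home predicts 69. Both knobs have turned, and the bystanders sit where they were.

```bash
python3 -c "
from plant import job
print(job.sign_off())"
```

```text
the job is handed in; nothing more can be done
None
```

The carrier is home against the stops and the clamp bar is wound down level onto the chip. I handed the job in at about 40 s of the 72 s allowed; no verdict was given.

**What I did**
- **Carrier:** I pushed it about 30 mm until it stopped and the force rose to 7 N. The ports were still off the chip at that point.
- **Knobs:** I wound them down in turn, in seven main steps and some small corrections. The left ended about 141° clockwise and the right about 117°.

**Last checks**
- **Torque above drag:** the left is about 0.21 N m, from clockwise readings with a drag of 0.36. The right is about 0.21 N m; I measured 0.22 by rocking it, then estimated the effect of its last 6° easing and the left's last 11°. Single readings scatter by about 0.05 N m, so the balance between the ports is good only to roughly 20 N.
- **Bar level:** touching both sides of the bar with the fingertips gave a tilt of about 0.003 rad, right side low. After the last corrections I calculate about 0.004 rad, left side low. I did not touch the bar again to confirm this.
- **Carrier and bystanders:** the last picture put the carrier's front edge within about 1 mm of home. The vial and dropper caps were within half a pixel of where they started. The timer I only checked by eye.

**What disagreed**
- **First push:** the fingertips sit about 18 mm above the reported TCP, so the first push scraped over the tab without moving the carrier. The second, with the tool lower, worked.
- **Drag:** free-running clockwise readings averaged 0.31 N m, while rocking the knobs gave about 0.36; the stated value is 0.35.

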